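# Lock a battery pack into its hold-down tray

## Task

Stand the battery pack from the table upright in the blue tray's pocket and let go of it. Then swing the hold-down bar fully shut over the pack, and slide the barrel bolt on the bar fully home into its keeper. Leave the loose tape roll, screwdriver, wrench and marker where they lie.

Things in the scene. Friction and masses are not known exactly. Their poses are not given: they have to be found in the camera images.
- tray: Blue steel hold-down tray, fixed to the table, base 150 (x) x 280 (y) x 6 mm; origin at the centre of its underside, z up. The pocket is centred on the origin: clear opening 92 (x) x 146 (y) mm, floor at z = 8 mm, kerb 8 mm thick, its top at z = 30 mm. A steel hinge post stands at x = 0, y = -125 mm, the keeper post at x = 0, y = +111 mm.
- pocket (a point): Centre of the pocket's floor; axes as the tray.
- keeper (a point): Centre of the steel keeper's opening, 119 mm above the table, at tray x = 0, y = +111 mm, on a blue post 40 (x) x 28 (y) mm and 110 mm high: a strap on two cheeks 24 mm apart in x, its top 134 mm above the table, open towards the hinge post. Axes as the tray.
- bar (a joint): Angle (rad, 0 to 2.1) of the blue bar on the hinge post. 0 = shut against a hard stop: it lies along tray +y over the pocket; it grows anticlockwise seen from above, out to tray -x. Bar 30 mm wide, tip 215 mm from the hinge axis, underside 98 mm, top 108 mm above the table (top of a seated pack: 92 mm). Friction of 0.12 N m keeps it where it is left.
- bolt (a joint): Travel (m, 0 to 0.040) of the bolt, a 12 mm steel rod along the top of the bar, 119 mm above the table, in two guides (tops at 130 mm). 0 = withdrawn, 0.040 = home in the keeper; it slides away from the hinge with 2 N of friction and stays where left. It meets the keeper: it enters only with the bar within 0.02 rad of shut, and the bar cannot shut with the bolt run out.
- knob (a point): Centre of the bolt's upright black knob, a round 16 mm pin (19 mm at its cap) from 124 to 165 mm above the table; this point is at 147 mm on the bar's centre line, 117 mm from the hinge axis plus the bolt's travel. y points along the bar away from the hinge, the way the bolt slides home. Pinch it from above; it also serves as the handle to swing the bar.
- pack_center (a point): Centre of the black battery pack with red catch on the table (not the pack in the white bin): 67 (x) x 121 (y) x 84 (z) mm, about 0.7 kg, this point 42 mm above its underside. 66 mm wide in x up to 58 mm above its underside, 56 mm from there to 80 mm: grasp across x, some 50 mm up. Its long axis (y) goes along the tray's y, either way round.
- tape_center (a point): Centre of the loose roll of black tape, 62 mm across, 19 mm high; leave it alone.
- driver_center (a point): Centre of the loose screwdriver with red handle, 218 mm long (y); leave it alone.
- wrench_center (a point): Centre of the loose rusty combination wrench, 228 mm long (y), 11 mm high; leave it alone.
- pen_center (a point): Centre of the loose white and green marker, 135 mm long (y); leave it alone.
Things that resemble listed ones, but are neither listed nor needed, are in the scene too. What is shaped like the part that bears pack_center but green is not meant.

How it is judged:
By the outcome, as a careful person would: the job done as asked, in the order asked, and still so for the second after the job is handed in, with the robot touching nothing.
It also fails if it takes over 54 s, if anything falls off the work surface, if the arm or the gripper's body presses on something with over 40 N, if the wrist force passes 120 N, or if a joint passes its speed limit or range.

## Robot

A 6-joint arm with a two-finger parallel gripper is mounted at the origin on a cart in front of the work surface, level with it; the furniture and walls round the work are solid. World frame = base frame: x ahead of the robot, y to its left, z up, the work surface at z = 0. Lengths are in m, angles in rad, forces in N, time in s.
With the tool pointing down it reaches from about 0.35 to 0.975 m from the base axis. Payload 17.4 kg.
Tool frame: the origin (TCP) lies at the very end of the fingers, on their centre line; the grasp point (between the pads) lies 19 mm behind it; z points along the fingers, x is the direction in which the jaws open and shut, and the axes are right-handed (so a half turn about z gives the same grasp; the last joint's range is limited). The gripper opens to 85 mm and grips with 20 to 120 N. Pads are 22 mm wide; open, the fingers measure 114 mm over their backs; the gripper's body (76 mm by 85 mm) begins 54 mm behind the grasp point. The pads swing forward as they close: fully open they stand 13 mm farther back than shut.
Start: joints at [1.16, 0.116, 1.442, -0, 1.584, -0.038], TCP at [0.246, 0.629, 0.231] pointing down, gripper open.
Joint ranges: [-2.83, 2.83], [-0.83, 2.19], [0.07, 2.5], [-1.14, 4.28], [0.01, 3], [-2.97, 2.97]. Speed limits (rad/s): [1.89, 1.89, 2.22, 3.14, 3.14, 3.14].

## Interface

Orientations are given as a rotation vector (axis times angle).
In Python, from station import readout, optics, order gives the robot as it stands. The module is installed in compiled form; this text tells all that it offers.
- The arm moves only by the tool play_rows, never from a script. Its argument "series" is a list of rows, each an object with "dp": the shift along the tool's x, y, z in units of 60 mm (1.0 is 60 mm), a list of three; "turn": the turn, a rotation vector about the tool's x, y, z in units of 8 degrees (1.0 is 8 degrees), a list of three; "claw": the closure, from 0 (fully open) to 1 (shut). In form: [{"dp": [dx, dy, dz], "turn": [ax, ay, az], "claw": claw}, ...]. A call has 1 to 8 rows; each row shifts and turns the commanded pose from where the row before left it, along the tool's axes as they then stand; what a row does not reach is not made up. A row lasts 1/8 s, in which the tool goes at most 62.5 mm and 10.7 degrees, less where a joint would pass 70% of its speed; a pose out of reach is approached as far as the arm can. A call is refused whole if a number of a shift passes 1 or a number of a turn 1, either way. A call with a gripper value outside its range is refused whole. The fingers move at their own pace and stop on an object; "newtons" is the grip in N (left out, the last holds). Time passes only in rows, so rows that do not move let the fingers close. It gives the time, the measured TCP pose, the force and the opening at its end, in the units of the state.
- readout.state(): the state, without advancing time (a new reading comes with each control period).
- optics.get_image(name): name is "scene" or "top"; returns the picture (384x512x3 uint8, red, green, blue); there is no depth.
- optics.calibration(name): a dict with "fx", "fy", "cx", "cy" (pixels), "dist" ([k1, k2, p1, p2, k3] as OpenCV has them; the pictures are not rectified), "T" (4x4, takes a point from camera to world coordinates). Camera axes: x right, y down, z forward; pixel columns grow to the right and rows downward; lengths in m; the calibration is good to about 2 mm. A picture is of the moment at which its call begins. calibration takes no time and is no camera call.
- order.hand_in(): hands the job in, once; it reports no verdict.
The state is a dict: "time_s": time; "q": joint angles; "joint_velocities": joint speeds; "joint_efforts": joint torques, N m; "ee_pos": TCP position; "eef_rot": TCP orientation; "wrist_force": force on the tool from outside, world axes, zero at the start; "torque": the same for the moment, N m; "finger_gap": finger opening in m.
Only numpy, scipy, OpenCV 4.12 (cv2) and the standard library are available. Lean on these libraries where they do the work, as an engineer would, in place of code of your own. Each camera call takes 0.05 s, during which the arm holds its last target.

## Working session

There is one attempt and no reset: what is moved stays moved. The work goes in short steps, Python scripts to look and compute and a tool call to move; the robot and the scene stay as the last step left them, time stands still between calls to the robot, and variables do not carry over. Pictures are saved under pics/ and viewed, and the job is handed in when it is done.

Besides the shell and the picture viewer there is one more tool, called after "Emit:" as name([rows], argument=value, ...), one row to a line, values as JSON. play_rows: Moves the arm, as the interface text tells. Its arguments: {"type":"object","properties":{"series":{"type":"array","items":{"type":"object","properties":{"dp":{"type":"array","items":{"type":"number"}},"turn":{"type":"array","items":{"type":"number"}},"claw":{"type":"number"}}}},"newtons":{"type":"number"}},"required":["series"]}

```bash
mkdir -p pics
cat > h.py <<'E'
import numpy as np, cv2
from scipy.spatial.transform import Rotation as R
from station import readout, optics, order
def cal(n):
    c=optics.calibration(n); K=np.array([[c['fx'],0,c['cx']],[0,c['fy'],c['cy']],[0,0,1]]); return K,np.array(c['dist']),np.array(c['T'])
def ray(n,px,z):
    K,d,T=cal(n); p=cv2.undistortPoints(np.array(px,float).reshape(-1,1,2),K,d).reshape(-1,2)
    v=np.c_[p,np.ones(len(p))]@T[:3,:3].T; o=T[:3,3]; return o+v*((z-o[2])/v[:,2])[:,None]
def proj(n,P):
    K,d,T=cal(n); Ti=np.linalg.inv(T); return cv2.projectPoints(np.array(P,float).reshape(-1,3),cv2.Rodrigues(Ti[:3,:3])[0],Ti[:3,3],K,d)[0].reshape(-1,2)
def snap(n,f):
    im=optics.get_image(n)[:,:,::-1].copy(); cv2.imwrite(f'pics/{f}.png',im); return im
E
python3 - <<'E'
from h import *
for n in ('scene','top'): 
    im=snap(n,n+'0'); cv2.imwrite(f'pics/{n}0b.png',cv2.resize(im,(800,600))); print(cal(n))
print(readout.state())
E
```

```text
(array([[493.25061232,   0.        , 259.12259625],
       [  0.        , 493.25061232, 192.08565756],
       [  0.        ,   0.        ,   1.        ]]), array([-0.02677553,  0.        ,  0.        ,  0.        ,  0.        ]), array([[ 0.70936724, -0.46132706,  0.53289348, -0.29823357],
       [-0.70463416, -0.44592646,  0.55194229, -0.99051404],
       [-0.01699461, -0.76702473, -0.64139243,  1.16511902],
       [ 0.        ,  0.        ,  0.        ,  1.        ]]))
(array([[484.56371579,   0.        , 256.31115528],
       [  0.        , 484.56371579, 188.30336261],
       [  0.        ,   0.        ,   1.        ]]), array([-0.12652079,  0.        ,  0.        ,  0.        ,  0.        ]), array([[-0.0195779 , -0.9934842 ,  0.11227575,  0.40779248],
       [-0.9997983 ,  0.01895068, -0.00665099, -0.04879155],
       [ 0.00447996, -0.11238332, -0.99365483,  1.6618948 ],
       [ 0.        ,  0.        ,  0.        ,  1.        ]]))
{'time_s': 0.1, 'q': array([ 1.16019415e+00,  1.16426325e-01,  1.44220614e+00, -2.52295856e-05,
        1.58396984e+00, -3.78149086e-02]), 'joint_velocities': array([-1.67335301e-03, -6.16835520e-05, -3.15695763e-03, -6.57655148e-04,
       -1.21801396e-04, -1.49641318e-03]), 'joint_efforts': array([ 1.08567398e-03, -7.33664060e+01, -6.33783388e+01, -1.67000195e-06,
        5.31637270e-03,  4.93185644e-05]), 'ee_pos': array([0.24580165, 0.62847605, 0.23063911]), 'eef_rot': array([ 2.59417150e+00,  1.77097907e+00, -1.32138689e-03]), 'wrist_force': array([-0.22079299, -0.93162283, -0.18233094]), 'torque': array([ 0.01598015, -0.00671254, -0.05189485]), 'finger_gap': 0.08556979477900319}
```

View pics/scene0b.png

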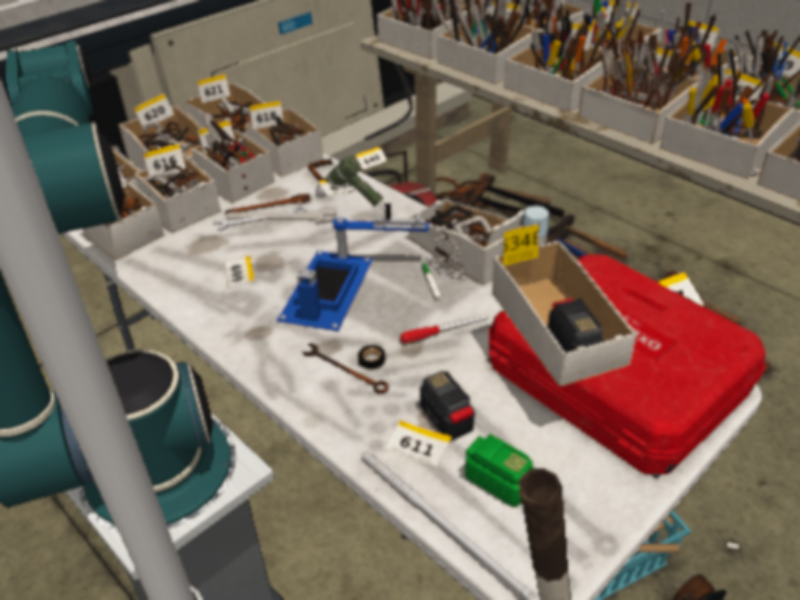

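View pics/top0b.png

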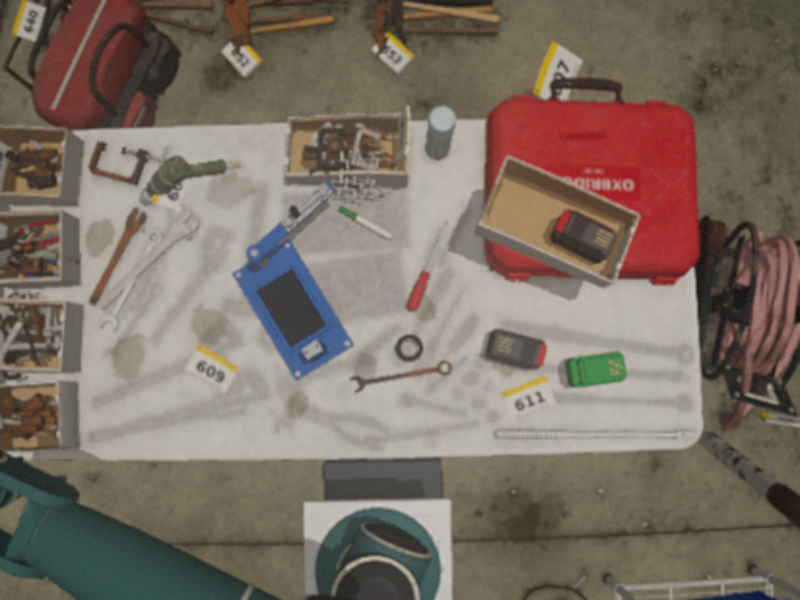

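Both views show the black pack with the red catch near (515,348) in the enlarged top view. The tray is at (293,308), with its bar swung out toward (330,190), and the tools lie between them. I'll zoom in for measurement.

Run:
```python
from h import *
im=cv2.imread('pics/top0.png')
def crop(im,x0,y0,w,h,s,f):
    c=cv2.resize(im[y0:y0+h,x0:x0+w],None,fx=s,fy=s,interpolation=cv2.INTER_CUBIC)
    for k in range(0,w,20): cv2.putText(c,str(x0+k),(k*s,8),0,.3,(0,255,255),1); cv2.line(c,(k*s,0),(k*s,c.shape[0]),(0,255,255) if 0 else (120,120,120),1)
    for k in range(0,h,20): cv2.putText(c,str(y0+k),(0,k*s+8),0,.3,(0,0,255),1); cv2.line(c,(0,k*s),(c.shape[1],k*s),(120,120,120),1)
    cv2.imwrite(f'pics/{f}.png',c)
crop(im,140,105,110,145,4,'t_tray')
crop(im,290,200,80,50,8,'t_pack')
s=cv2.imread('pics/scene0.png')
crop(s,170,130,130,85,6,'s_tray')
crop(s,255,225,60,65,8,'s_pack')
```

```text
(no output)
```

View pics/t_tray.png

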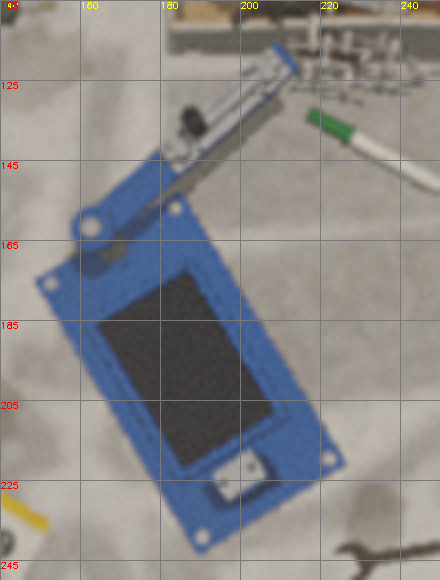

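View pics/t_pack.png

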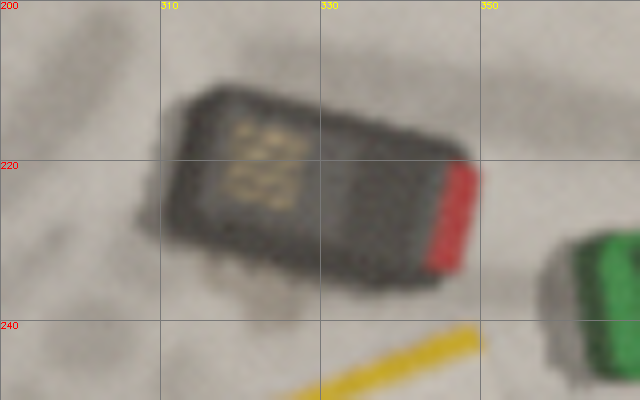

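View pics/s_tray.png

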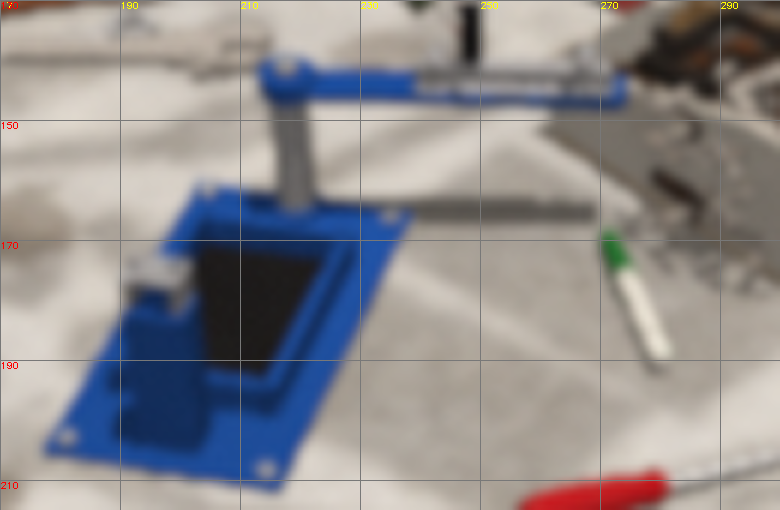

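View pics/s_pack.png

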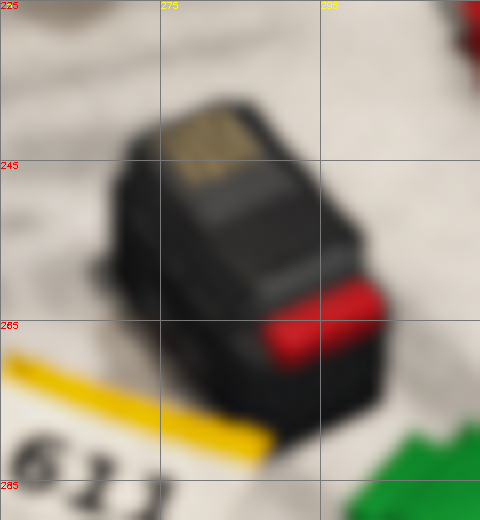

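Run:
```python
from h import *
t=lambda p,x0=140,y0=105,s=4:[(x0+(x+.5)/s-.5,y0+(y+.5)/s-.5) for x,y in p]
# tray
im=cv2.imread('pics/top0.png'); hsv=cv2.cvtColor(im,cv2.COLOR_BGR2HSV)
m=cv2.inRange(hsv,(100,110,60),(125,255,255)); m[:,:140]=0;m[:,250:]=0;m[:100]=0;m[250:]=0
c=max(cv2.findContours(m,cv2.RETR_EXTERNAL,cv2.CHAIN_APPROX_NONE)[0],key=cv2.contourArea).reshape(-1,2)
co=t([(37,282),(198,553),(345,465),(180,193)])
L=[]
for a,b in ((0,1),(1,2),(2,3)):
    A,B=np.array(co[a]),np.array(co[b]); u=(B-A)/np.linalg.norm(B-A); n=np.array([-u[1],u[0]])
    d=(c-A)@n; s=(c-A)@u; k=(abs(d)<2.5)&(s>6)&(s<np.linalg.norm(B-A)-6)
    P=ray('top',c[k],.006)[:,:2]; vx,vy,x,y=cv2.fitLine(P.astype(np.float32),cv2.DIST_HUBER,0,1e-4,1e-4).ravel(); L.append((np.array([x,y]),np.array([vx,vy]))); print(k.sum(),'ang',np.degrees(np.arctan2(vy,vx)))
def X(a,b): 
    s=np.linalg.solve(np.c_[a[1],-b[1]],b[0]-a[0]); return a[0]+s[0]*a[1]
c1,c2=X(L[0],L[1]),X(L[1],L[2]); print('keeper end corners',c1,c2,np.linalg.norm(c1-c2))
print('corners hand',ray('top',co,.006))
print('screws top',ray('top',t([(51,284),(176,209),(329,459),(202,537)]),.007))
s=lambda p:t(p,170,130,6)
print('screws scene',ray('scene',s([(207,190),(390,214),(266,468),(67,436)]),.007))
print('corners scene',ray('scene',s([(199,182),(413,212),(280,492),(45,455)]),.006))
print('pocket floor top',ray('top',t([(97,323),(186,269),(273,413),(184,467)]),.008))
print('hinge cap',ray('top',t([(90,228)]),.112),ray('scene',s([(286,62)]),.112))
print('keeper top',ray('top',t([(241,476)]),.134),ray('scene',s([(160,268)]),.134))
print('knob top',ray('top',t([(189,118)]),.165),'base',ray('top',t([(196,130)]),.124))
print('bar tip',ray('top',t([(276,44),(297,69)]),.108), ray('scene',s([(626,73)]),.108))
p=lambda q:t(q,290,200,8)
print('pack top in top view z.084',ray('top',p([(200,95),(455,145),(430,280),(180,225)]),.08))
q=lambda q:t(q,255,225,8)
print('pack scene topface', ray('scene',q([(250,100),(365,240),(265,300),(155,130)]),.08))
```

```text
58 ang 30.69578
27 ang -59.187317
59 ang 30.442951
keeper end corners [0.41639423 0.17117637] [0.48802155 0.0510809 ] 0.13983347
corners hand [[0.6479951  0.31180178 0.006     ]
 [0.41216297 0.17268256 0.006     ]
 [0.48493189 0.04626414 0.006     ]
 [0.72361899 0.18695129 0.006     ]]
screws top [[0.64584899 0.29930674 0.007     ]
 [0.70938947 0.19030221 0.007     ]
 [0.49025635 0.05980635 0.007     ]
 [0.42569399 0.1690207  0.007     ]]
screws scene [[0.64654402 0.29872098 0.007     ]
 [0.71268525 0.19169778 0.007     ]
 [0.49257848 0.06047485 0.007     ]
 [0.42828828 0.16809356 0.007     ]]
corners scene [[0.64944179 0.31060351 0.006     ]
 [0.72549396 0.18345448 0.006     ]
 [0.48515356 0.03946984 0.006     ]
 [0.40911444 0.16483927 0.006     ]]
pocket floor top [[0.61091979 0.25882601 0.008     ]
 [0.65641841 0.181519   0.008     ]
 [0.53042788 0.10721822 0.008     ]
 [0.48555278 0.18390198 0.008     ]]
hinge cap [[0.67609377 0.24549158 0.112     ]] [[0.68454483 0.25143271 0.112     ]]
keeper top [[0.47176305 0.12109909 0.134     ]] [[0.47596956 0.11894335 0.134     ]]
knob top [[0.75338456 0.15720506 0.165     ]] base [[0.75276969 0.15714124 0.124     ]]
bar tip [[0.82734105 0.09319886 0.108     ]
 [0.80580156 0.07601162 0.108     ]] [[0.82952874 0.09045802 0.108     ]]
pack top in top view z.084 [[ 0.50662809 -0.24871253  0.08      ]
 [ 0.48386774 -0.35319799  0.08      ]
 [ 0.42890416 -0.3408495   0.08      ]
 [ 0.45366547 -0.23886182  0.08      ]]
pack scene topface [[ 0.5079958  -0.26972235  0.08      ]
 [ 0.4840816  -0.35012907  0.08      ]
 [ 0.43625624 -0.34370402  0.08      ]
 [ 0.4707715  -0.2546378   0.08      ]]
```

Run:
```python
from h import *
q=lambda p,x0,y0,s:[(x0+(x+.5)/s-.5,y0+(y+.5)/s-.5) for x,y in p]
print('scene base',ray('scene',q([(275,450),(383,402),(118,275)],255,225,8),.0))
print('red top',ray('top',q([(455,165),(482,172),(458,275),(428,268)],290,200,8),.07))
print('top base left',ray('top',q([(163,105),(140,225)],290,200,8),.0))
im=cv2.imread('pics/top0.png'); g=cv2.cvtColor(im,cv2.COLOR_BGR2HSV)
roi=np.zeros(g.shape[:2],np.uint8); roi[205:240,302:352]=1
m=((g[...,2]<105)|cv2.inRange(g,(0,120,60),(12,255,255)).astype(bool)|cv2.inRange(g,(170,120,60),(180,255,255)).astype(bool)).astype(np.uint8)*roi
c=max(cv2.findContours(m,0,1)[0],key=cv2.contourArea); P=ray('top',c.reshape(-1,2),.06)[:,:2]
print(cv2.minAreaRect((P*1000).astype(np.float32)))
# overlay predicted model boxes
def box(cx,cy,a,wx,wy,z):
    a=np.radians(a);y=np.array([np.cos(a),np.sin(a)]);x=np.array([y[1],-y[0]]);return [np.r_[np.array([cx,cy])+x*i*wx/2+y*j*wy/2,z] for i,j in((1,1),(1,-1),(-1,-1),(-1,1))]
for n in('top','scene'):
    s=6;o=cv2.resize(cv2.imread(f'pics/{n}0.png'),None,fx=s,fy=s,interpolation=cv2.INTER_CUBIC)
    for z,w,col in((0,66,(0,255,255)),(.058,66,(0,255,0)),(.08,56,(255,0,255))):
        p=(proj(n,box(.468,-.292,-102.8,w/1000,.121,z))+.5)*s-.5
        cv2.polylines(o,[p.astype(int)],True,col,1)
    u=(proj(n,[[.468,-.292,.04]])[0]*s).astype(int); cv2.imwrite(f'pics/ov_{n}.png',o[u[1]-220:u[1]+220,u[0]-260:u[0]+260])
```

```text
scene base [[ 0.43730796 -0.35010618  0.        ]
 [ 0.48359132 -0.36368944  0.        ]
 [ 0.45949855 -0.24541961  0.        ]]
red top [[ 0.4760971  -0.35481232  0.07      ]
 [ 0.47295575 -0.36595471  0.07      ]
 [ 0.43081104 -0.35439538  0.07      ]
 [ 0.43398186 -0.34204043  0.07      ]]
top base left [[ 0.50765191 -0.24271452  0.        ]
 [ 0.45635901 -0.23126742  0.        ]]
((465.6014099121094, -299.8303527832031), (124.48603057861328, 69.29908752441406), 74.76799774169922)
```

View pics/ov_top.png

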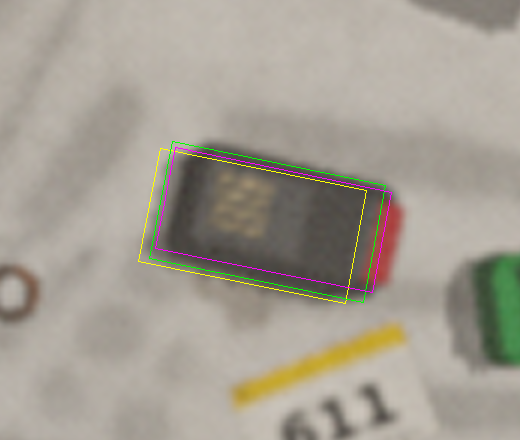

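View pics/ov_scene.png

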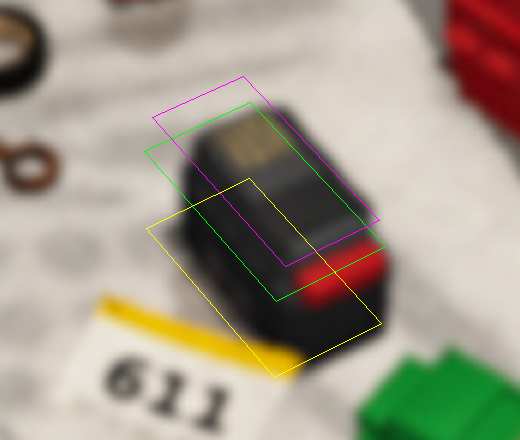

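The predicted box and the silhouettes agree on a pack centre near (0.469, -0.299) with its long axis at -103.5°. The tray centre is (0.5685, 0.1795) with +y at -149.4°, and the bar is open about 101°. I'll turn the wrist first.

Emit:
play_rows([
  {"dp": [0,0,0],"turn": [0,0,1],"claw": 0},
  {"dp": [0,0,0],"turn": [0,0,1],"claw": 0},
  {"dp": [0,0,0],"turn": [0,0,1],"claw": 0},
  {"dp": [0,0,0],"turn": [0,0,1],"claw": 0},
  {"dp": [0,0,0],"turn": [0,0,1],"claw": 0},
  {"dp": [0,0,0],"turn": [0,0,1],"claw": 0},
  {"dp": [0,0,0],"turn": [0,0,1],"claw": 0},
  {"dp": [0,0,0],"turn": [0,0,1],"claw": 0},
], newtons=60)

```text
time_s: 1.1
ee_pos: [0.2458, 0.6285, 0.2309]
eef_rot: [3.139, 0.12, -0.001]
wrist_force: [-0.3, 0.7, 0.5]
finger_gap: 0.0847
```

Emit:
play_rows([
  {"dp": [0,0,0],"turn": [0,0,1],"claw": 0},
  {"dp": [0,0,0],"turn": [0,0,1],"claw": 0},
  {"dp": [0,0,0],"turn": [0,0,0.26],"claw": 0},
])

```text
time_s: 1.48
ee_pos: [0.2458, 0.6285, 0.2309]
eef_rot: [3.119, -0.369, -0.0]
wrist_force: [-0.8, 0.1, -0.8]
finger_gap: 0.0859
```

```bash
cat >> h.py <<'E'
def go(x,y,z,ang,n=None):
    s=readout.state(); p=s['ee_pos']; M=R.from_rotvec(s['eef_rot']).as_matrix()
    d=M.T@(np.array([x,y,z])-p)/.06
    a=np.radians(ang); xt=np.array([np.cos(a),np.sin(a),0]); G=np.c_[xt,np.cross([0,0,-1],xt),[0,0,-1]]
    r=np.degrees(R.from_matrix(M.T@G).as_rotvec())/8
    print('t',round(s['time_s'],2),'pos',p.round(4),'yaw',np.degrees(np.arctan2(M[1,0],M[0,0])).round(2),'F',s['wrist_force'].round(1),'gap',s['finger_gap'].round(4),'q',s['q'].round(2))
    print('dp units',d.round(2),'turn units (after shift)',r.round(2))
E
python3 -c "
from h import *
go(.469,-.299,.20,-13.5)"
```

```text
Traceback (most recent call last):
  File "h.py", line 18, in go
    print('t',round(s['time_s'],2),'pos',p.round(4),'yaw',np.degrees(np.arctan2(M[1,0],M[0,0])).round(2),'F',s['wrist_force'].round(1),'gap',s['finger_gap'].round(4),'q',s['q'].round(2))
                                                                                                                                             ^^^^^^^^^^^^^^^^^^^^^
AttributeError: 'float' object has no attribute 'round'
```

```bash
sed -i "s/s\['finger_gap'\].round(4)/round(s['finger_gap'],4)/" h.py
python3 -c "
from h import *
go(.469,-.299,.20,-13.5)"
```

```text
t 1.48 pos [0.2458 0.6285 0.2309] yaw -13.49 F [-0.8  0.1 -0.8] gap 0.0859 q [1.16 0.12 1.44 0.   1.58 1.4 ]
dp units [ 7.22 14.16  0.52] turn units (after shift) [0. 0. 0.]
```

Emit:
play_rows([
  {"dp": [0.4,0.79,0],"turn": [0,0,0],"claw": 0},
  {"dp": [0.4,0.79,0],"turn": [0,0,0],"claw": 0},
  {"dp": [0.4,0.79,0],"turn": [0,0,0],"claw": 0},
  {"dp": [0.4,0.79,0],"turn": [0,0,0],"claw": 0},
  {"dp": [0.4,0.79,0],"turn": [0,0,0],"claw": 0},
  {"dp": [0.4,0.79,0],"turn": [0,0,0],"claw": 0},
  {"dp": [0.4,0.79,0],"turn": [0,0,0],"claw": 0},
  {"dp": [0.4,0.79,0],"turn": [0,0,0],"claw": 0},
])

```text
time_s: 2.48
ee_pos: [0.3444, 0.2136, 0.2313]
eef_rot: [-3.12, 0.363, -0.001]
wrist_force: [1.4, -0.1, -1.1]
finger_gap: 0.0855
```

Emit:
play_rows([
  {"dp": [0.4,0.79,0],"turn": [0,0,0],"claw": 0},
  {"dp": [0.4,0.79,0],"turn": [0,0,0],"claw": 0},
  {"dp": [0.4,0.79,0],"turn": [0,0,0],"claw": 0},
  {"dp": [0.4,0.79,0],"turn": [0,0,0],"claw": 0},
  {"dp": [0.4,0.79,0],"turn": [0,0,0],"claw": 0},
  {"dp": [0.4,0.79,0],"turn": [0,0,0],"claw": 0},
  {"dp": [0.4,0.79,0],"turn": [0,0,0],"claw": 0},
  {"dp": [0.4,0.79,0],"turn": [0,0,0],"claw": 0},
])

```text
time_s: 3.48
ee_pos: [0.4431, -0.2002, 0.2313]
eef_rot: [3.12, -0.364, 0.001]
wrist_force: [0.4, 1.6, 0.7]
finger_gap: 0.0857
```

Emit:
play_rows([
  {"dp": [0.4,0.75,0.25],"turn": [0,0,0],"claw": 0},
  {"dp": [0.4,0.75,0.25],"turn": [0,0,0],"claw": 0},
  {"dp": [0,0,0],"turn": [0,0,0],"claw": 0},
])

```text
time_s: 3.85
ee_pos: [0.4684, -0.2991, 0.199]
eef_rot: [-3.119, 0.368, 0.005]
wrist_force: [-0.0, 0.8, 0.2]
finger_gap: 0.0855
```

```bash
python3 -c "
from h import *
for n in('top','scene'):
    im=snap(n,n+'1')
    u=proj(n,[[.469,-.299,.08]])[0].astype(int); cv2.imwrite(f'pics/{n}1c.png',cv2.resize(im[max(u[1]-60,0):u[1]+60,u[0]-70:u[0]+70],None,fx=5,fy=5))
go(.469,-.299,.028,-13.5)"
```

```text
t 3.95 pos [ 0.4686 -0.297   0.2009] yaw -13.4 F [0.1 1.9 0.5] gap 0.0854 q [-0.61 -0.14  1.74  0.    1.54 -0.38]
dp units [0.02 0.03 2.88] turn units (after shift) [-0.    0.01  0.01]
```

View pics/scene1c.png

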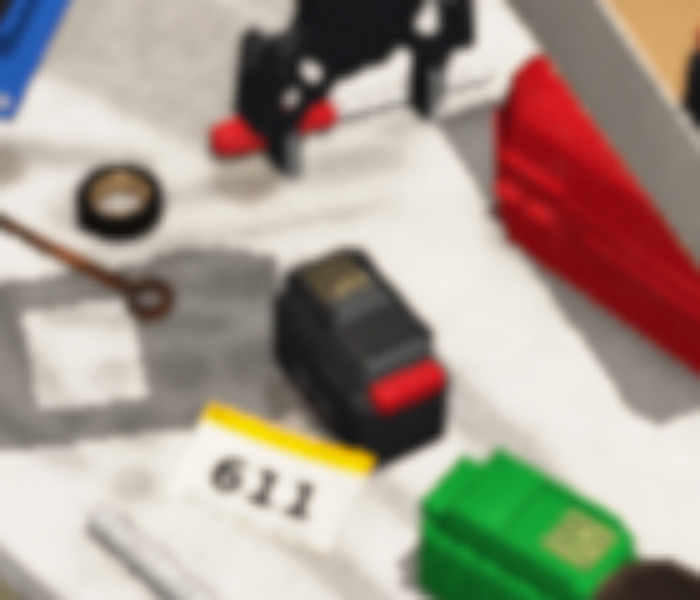

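View pics/top1c.png

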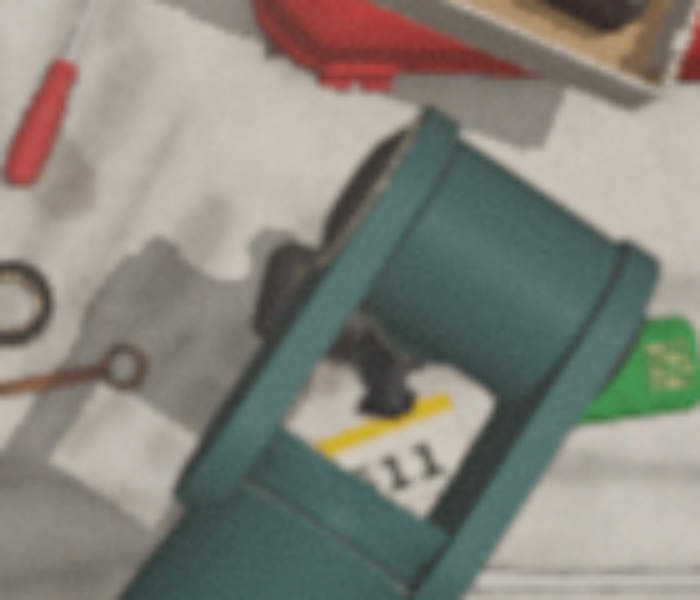

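The gripper hangs over the pack with jaws across its width (pack in scene crop near (360,340)). Descending.

Emit:
play_rows([
  {"dp": [0.02,0.03,0.6],"turn": [0,0,0],"claw": 0},
  {"dp": [0,0,0.6],"turn": [0,0,0],"claw": 0},
  {"dp": [0,0,0.3],"turn": [0,0,0],"claw": 0},
  {"dp": [0,0,0.2],"turn": [0,0,0],"claw": 0},
  {"dp": [0,0,0.2],"turn": [0,0,0],"claw": 0},
])

```text
time_s: 4.58
ee_pos: [0.4701, -0.299, 0.0879]
eef_rot: [3.119, -0.367, 0.002]
wrist_force: [-0.3, -0.1, 0.3]
finger_gap: 0.0851
```

```bash
python3 -c "
from h import *
im=snap('scene','scene2')
u=proj('scene',[[.469,-.299,.08]])[0].astype(int); cv2.imwrite('pics/scene2c.png',cv2.resize(im[u[1]-50:u[1]+50,u[0]-60:u[0]+60],None,fx=6,fy=6))
go(.469,-.299,.028,-13.5)"
```

```text
t 4.62 pos [ 0.4695 -0.2987  0.0861] yaw -13.42 F [-0.8 -0.1 -2.7] gap 0.0855 q [-0.61 -0.06  1.86  0.    1.34 -0.38]
dp units [-0.01  0.01  0.97] turn units (after shift) [-0.    0.    0.01]
```

View pics/scene2c.png

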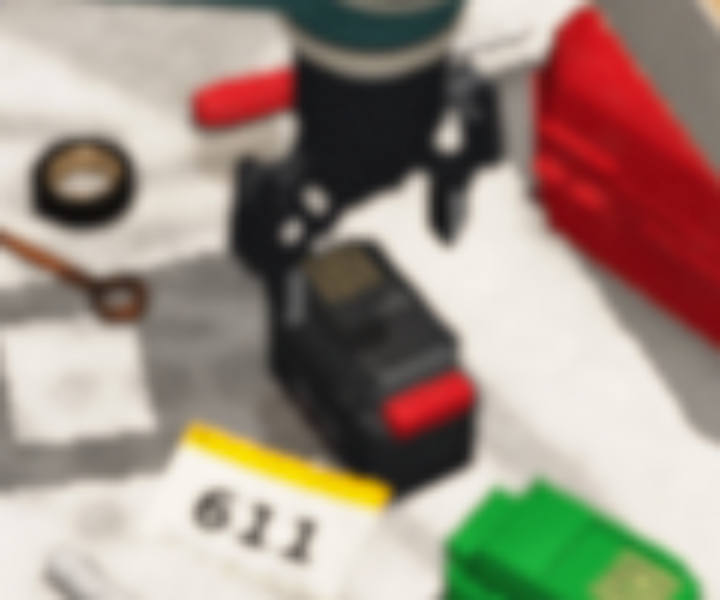

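The pack sits between the fingers, and its centre agrees with my estimate to a few mm. I'll lower to 28 mm and grip.

Emit:
play_rows([
  {"dp": [0,0.03,0.3],"turn": [0,0,0],"claw": 0},
  {"dp": [0,0.03,0.35],"turn": [0,0,0],"claw": 0},
  {"dp": [0,0,0.32],"turn": [0,0,0],"claw": 0},
  {"dp": [0,0,0],"turn": [0,0,0],"claw": 0},
])

```text
time_s: 5.12
ee_pos: [0.4679, -0.3019, 0.0269]
eef_rot: [-3.118, 0.368, 0.004]
wrist_force: [-0.9, -0.3, 0.6]
finger_gap: 0.0853
```

Emit:
play_rows([
  {"dp": [0,0,0],"turn": [0,0,0],"claw": 0.5},
  {"dp": [0,0,0],"turn": [0,0,0],"claw": 0.5},
  {"dp": [0,0,0],"turn": [0,0,0],"claw": 0.5},
  {"dp": [0,0,0],"turn": [0,0,0],"claw": 0.5},
  {"dp": [0,0,0],"turn": [0,0,0],"claw": 0.5},
  {"dp": [0,0,0],"turn": [0,0,0],"claw": 0.5},
], newtons=70)

```text
time_s: 5.88
ee_pos: [0.4694, -0.3029, 0.0305]
eef_rot: [3.119, -0.367, 0.003]
wrist_force: [-0.5, 0.4, 5.5]
finger_gap: 0.0649
```

```bash
python3 -c "
from h import *
go(.469,-.301,.028,-13.5)"
```

```text
t 5.88 pos [ 0.4694 -0.3029  0.0305] yaw -13.44 F [-0.5  0.4  5.5] gap 0.0649 q [-0.62 -0.01  1.91  0.    1.24 -0.38]
dp units [-0.01 -0.03  0.04] turn units (after shift) [ 0.01 -0.01  0.01]
```

Emit:
play_rows([
  {"dp": [0,0,-0.2],"turn": [0,0,0],"claw": 0.5},
  {"dp": [0,0,-0.5],"turn": [0,0,0],"claw": 0.5},
  {"dp": [0,0,-0.7],"turn": [0,0,0],"claw": 0.5},
  {"dp": [0,0,-0.7],"turn": [0,0,0],"claw": 0.5},
  {"dp": [0,0,-0.6],"turn": [0,0,0],"claw": 0.5},
  {"dp": [0,0,-0.3],"turn": [0,0,0],"claw": 0.5},
  {"dp": [0,0,0],"turn": [0,0,0.4],"claw": 0.5},
  {"dp": [0,0,0],"turn": [0,0,0.7],"claw": 0.5},
])

```text
time_s: 6.88
ee_pos: [0.4685, -0.3022, 0.2085]
eef_rot: [-3.081, 0.61, 0.002]
wrist_force: [-0.1, 0.2, -6.7]
finger_gap: 0.0645
```

Emit:
play_rows([
  {"dp": [0,0,0],"turn": [0,0,0.8],"claw": 0.5},
  {"dp": [0,0,0],"turn": [0,0,0.8],"claw": 0.5},
  {"dp": [0,0,0],"turn": [0,0,0.8],"claw": 0.5},
  {"dp": [0,0,0],"turn": [0,0,0.8],"claw": 0.5},
  {"dp": [0,0,0],"turn": [0,0,0.8],"claw": 0.5},
  {"dp": [0,0,0],"turn": [0,0,0.64],"claw": 0.5},
  {"dp": [0,0,0],"turn": [0,0,0],"claw": 0.5},
])

```text
time_s: 7.75
ee_pos: [0.4685, -0.3023, 0.2083]
eef_rot: [-2.73, 1.555, 0.002]
wrist_force: [-0.3, -0.5, -6.7]
finger_gap: 0.0644
```

```bash
python3 -c "
from h import *
im=snap('scene','scene3'); cv2.imwrite('pics/scene3c.png',cv2.resize(im[100:300,150:400],None,fx=3,fy=3))
go(.5685,.1795,.20,-59.4)"
```

```text
t 7.8 pos [ 0.4685 -0.3023  0.2085] yaw -59.25 F [-0.7 -0.2 -7. ] gap 0.065 q [-0.62 -0.13  1.73 -0.    1.55  0.42]
dp units [-6.05 -5.54  0.14] turn units (after shift) [0.   0.01 0.02]
```

View pics/scene3c.png

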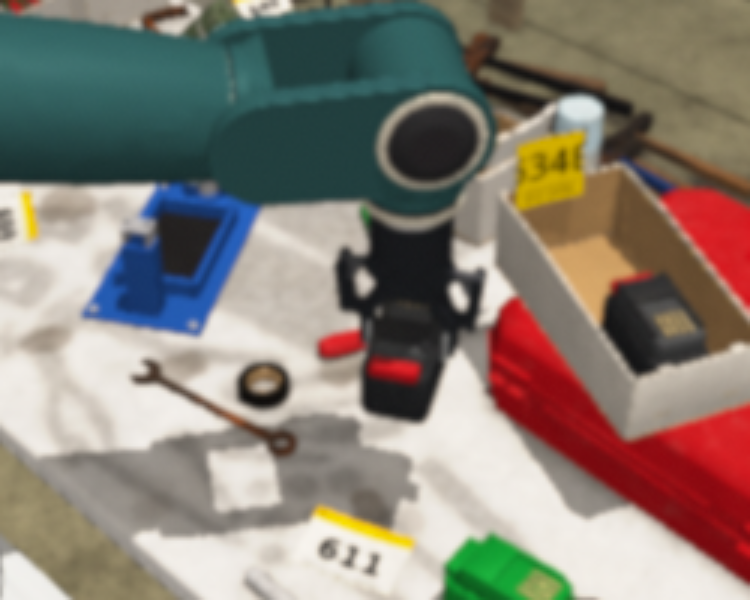

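The pack is held upright, clear of everything. I'll carry it over the pocket.

Emit:
play_rows([
  {"dp": [-0.3,-0.27,0],"turn": [0,0,0],"claw": 0.5},
  {"dp": [-0.5,-0.46,0],"turn": [0,0,0],"claw": 0.5},
  {"dp": [-0.5,-0.46,0],"turn": [0,0,0],"claw": 0.5},
  {"dp": [-0.5,-0.46,0],"turn": [0,0,0],"claw": 0.5},
  {"dp": [-0.5,-0.46,0],"turn": [0,0,0],"claw": 0.5},
  {"dp": [-0.5,-0.46,0],"turn": [0,0,0],"claw": 0.5},
  {"dp": [-0.5,-0.46,0],"turn": [0,0,0],"claw": 0.5},
  {"dp": [-0.5,-0.46,0],"turn": [0,0,0],"claw": 0.5},
])

```text
time_s: 8.8
ee_pos: [0.5327, 0.0018, 0.2089]
eef_rot: [2.731, -1.552, -0.0]
wrist_force: [0.3, -0.5, -6.4]
finger_gap: 0.0645
```

Emit:
play_rows([
  {"dp": [-0.5,-0.46,0],"turn": [0,0,0],"claw": 0.5},
  {"dp": [-0.5,-0.46,0],"turn": [0,0,0],"claw": 0.5},
  {"dp": [-0.5,-0.46,0],"turn": [0,0,0],"claw": 0.5},
  {"dp": [-0.5,-0.46,0],"turn": [0,0,0],"claw": 0.5},
  {"dp": [-0.25,-0.21,0],"turn": [0,0,0],"claw": 0.5},
  {"dp": [0,0,0],"turn": [0,0,0],"claw": 0.5},
])

```text
time_s: 9.55
ee_pos: [0.5696, 0.1801, 0.2086]
eef_rot: [2.731, -1.551, -0.001]
wrist_force: [-1.0, 0.0, -6.4]
finger_gap: 0.0647
```

```bash
python3 -c "
from h import *
for n in('top','scene'):
    im=snap(n,n+'4')
    u=proj(n,[[.5685,.1795,.1]])[0].astype(int); cv2.imwrite(f'pics/{n}4c.png',cv2.resize(im[u[1]-60:u[1]+60,u[0]-70:u[0]+70],None,fx=5,fy=5))
go(.5685,.1795,.11,-59.4)"
```

```text
t 9.65 pos [0.5696 0.1787 0.2089] yaw -59.31 F [-0.4  0.6 -5.8] gap 0.0647 q [ 0.26 -0.05  1.64 -0.    1.54  1.3 ]
dp units [-0.02  0.01  1.65] turn units (after shift) [ 0.   -0.    0.01]
```

View pics/scene4c.png

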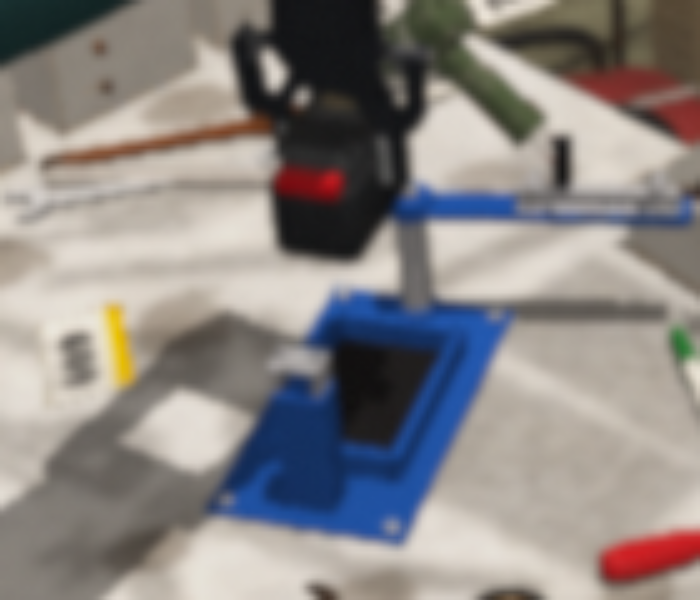

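View pics/top4c.png

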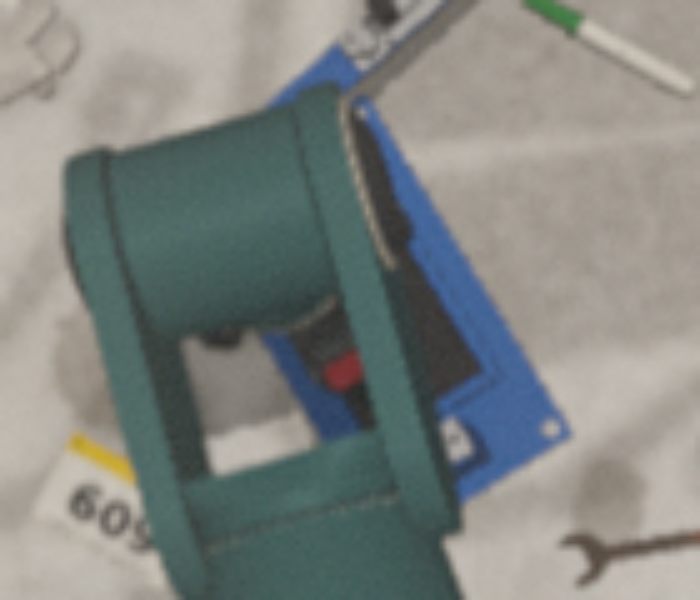

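```bash
cat >> h.py <<'E'
C=np.array([.5685,.1795]);_a=np.radians(-149.4);TY=np.array([np.cos(_a),np.sin(_a)]);TX=np.array([TY[1]*-1,TY[0]])*-1
def tray(P): P=np.atleast_2d(P)[:,:2]-C; return np.c_[P@TX,P@TY]
E
python3 - <<'E'
from h import *
print(TX,TY)
u=proj('scene',[[.5685,.1795,.1]])[0].astype(int)
f=lambda p:[((x+.5)/5-.5+u[0]-70,(y+.5)/5-.5+u[1]-60) for x,y in p]
print('front bottom corners',tray(ray('scene',f([(285,247),(352,256)]),.178)))
print('front top catch',tray(ray('scene',f([(275,185),(343,188)]),.178+.065)))
print('right back bottom',tray(ray('scene',f([(400,190)]),.178)))
E
```

```text
[-0.50904142  0.86074203] [-0.86074203 -0.50904142]
front bottom corners [[ 0.02721873  0.04696056]
 [-0.02186192  0.04650165]]
front top catch [[ 0.02016265  0.06587197]
 [-0.02572792  0.05890565]]
right back bottom [[-0.02840835 -0.03836582]]
```

The catch end sits about 62 mm from the pocket centre, so the pack is centred to within a few mm. Lowering.

Emit:
play_rows([
  {"dp": [-0.02,0,0.3],"turn": [0,0,0],"claw": 0.5},
  {"dp": [0,0,0.6],"turn": [0,0,0],"claw": 0.5},
  {"dp": [0,0,0.6],"turn": [0,0,0],"claw": 0.5},
  {"dp": [0,0,0.5],"turn": [0,0,0],"claw": 0.5},
  {"dp": [0,0,0.2],"turn": [0,0,0],"claw": 0.5},
  {"dp": [0,0,0],"turn": [0,0,0],"claw": 0.5},
])

```text
time_s: 10.4
ee_pos: [0.5688, 0.1799, 0.0765]
eef_rot: [2.728, -1.556, -0.001]
wrist_force: [0.7, -0.6, -5.1]
finger_gap: 0.0645
```

```bash
python3 -c "
from h import *
for n in('scene',):
    im=snap(n,n+'5')
    u=proj(n,[[.5685,.1795,.08]])[0].astype(int); cv2.imwrite(f'pics/{n}5c.png',cv2.resize(im[u[1]-50:u[1]+50,u[0]-60:u[0]+60],None,fx=6,fy=6))
go(.5685,.1795,.04,-59.4)"
```

```text
t 10.45 pos [0.5693 0.1801 0.0776] yaw -59.38 F [ 0.3  0.1 -6.1] gap 0.0647 q [ 0.26  0.03  1.78 -0.    1.32  1.3 ]
dp units [0.   0.02 0.63] turn units (after shift) [-0. -0.  0.]
```

View pics/scene5c.png

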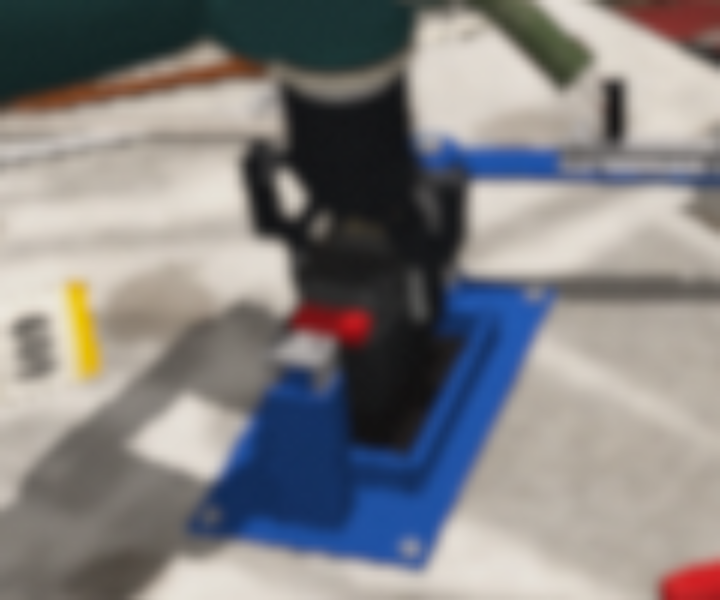

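The pack is above the pocket and inside the kerb outline, with dark floor visible to its right near (430,380). Lowering further.

Emit:
play_rows([
  {"dp": [0,0.02,0.2],"turn": [0,0,0],"claw": 0.5},
  {"dp": [0,0,0.2],"turn": [0,0,0],"claw": 0.5},
  {"dp": [0,0,0.1],"turn": [0,0,0],"claw": 0.5},
  {"dp": [0,0,0.1],"turn": [0,0,0],"claw": 0.5},
  {"dp": [0,0,0],"turn": [0,0,0],"claw": 0.5},
])

```text
time_s: 11.08
ee_pos: [0.5679, 0.1797, 0.0406]
eef_rot: [2.729, -1.555, -0.001]
wrist_force: [-0.1, 0.1, -7.1]
finger_gap: 0.0648
```

```bash
python3 -c "
from h import *
go(.5685,.1795,.04,-59.4)"
```

```text
t 11.07 pos [0.5679 0.1797 0.0406] yaw -59.36 F [-0.1  0.1 -7.1] gap 0.0648 q [0.26 0.06 1.82 0.   1.26 1.3 ]
dp units [ 0.01 -0.01  0.01] turn units (after shift) [0.   0.   0.01]
```

Emit:
play_rows([
  {"dp": [0,0,0.03],"turn": [0,0,0],"claw": 0.5},
  {"dp": [0,0,0],"turn": [0,0,0],"claw": 0.5},
])

```text
time_s: 11.32
ee_pos: [0.5682, 0.1797, 0.0394]
eef_rot: [-2.729, 1.555, -0.0]
wrist_force: [0.0, 0.5, -6.5]
finger_gap: 0.0649
```

Emit:
play_rows([
  {"dp": [0,0,0.03],"turn": [0,0,0],"claw": 0.5},
  {"dp": [0,0,0],"turn": [0,0,0],"claw": 0.5},
])

```text
time_s: 11.58
ee_pos: [0.5683, 0.1798, 0.0385]
eef_rot: [-2.729, 1.555, -0.001]
wrist_force: [-4.2, -1.2, 3.7]
finger_gap: 0.0647
```

Contact with the pocket floor: the wrist force went from -6.5 N to +3.7 N. Releasing.

Emit:
play_rows([
  {"dp": [0,0,0],"turn": [0,0,0],"claw": 0.1},
  {"dp": [0,0,0],"turn": [0,0,0],"claw": 0},
  {"dp": [0,0,0],"turn": [0,0,0],"claw": 0},
  {"dp": [0,0,0],"turn": [0,0,0],"claw": 0},
])

```text
time_s: 12.08
ee_pos: [0.5682, 0.1797, 0.0375]
eef_rot: [-2.729, 1.556, -0.0]
wrist_force: [0.4, 0.5, 0.2]
finger_gap: 0.0852
```

Emit:
play_rows([
  {"dp": [0,0,-0.2],"turn": [0,0,0],"claw": 0},
  {"dp": [0,0,-0.4],"turn": [0,0,0],"claw": 0},
  {"dp": [0,0,-0.7],"turn": [0,0,0],"claw": 0},
  {"dp": [0,0,-0.9],"turn": [0,0,0],"claw": 0},
  {"dp": [0,0,-0.9],"turn": [0,0,0],"claw": 0},
  {"dp": [0,0,-0.2],"turn": [0,0,0],"claw": 0},
  {"dp": [0,0,0],"turn": [0,0,0],"claw": 0},
])

```text
time_s: 12.95
ee_pos: [0.5682, 0.1797, 0.2364]
eef_rot: [-2.729, 1.555, -0.002]
wrist_force: [-0.0, -0.6, -0.1]
finger_gap: 0.0855
```

```bash
python3 -c "
from h import *
for n in('top','scene'):
    im=snap(n,n+'6')
    u=proj(n,[[.6285,.1795,.08]])[0].astype(int); cv2.imwrite(f'pics/{n}6c.png',cv2.resize(im[u[1]-60:u[1]+60,u[0]-70:u[0]+70],None,fx=5,fy=5))
go(.754,.157,.23,41.6)"
```

```text
t 13.05 pos [0.5677 0.1796 0.2341] yaw -59.36 F [-0.9 -0.5 -0.4] gap 0.0853 q [ 0.26 -0.06  1.61  0.    1.59  1.3 ]
dp units [ 1.91 -2.48  0.06] turn units (after shift) [ 1.000e-02  1.000e-02 -1.262e+01]
```

View pics/scene6c.png

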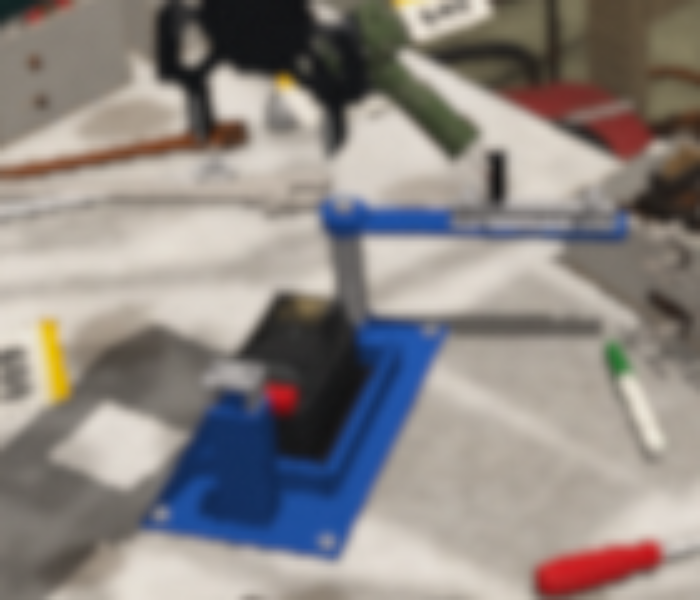

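View pics/top6c.png

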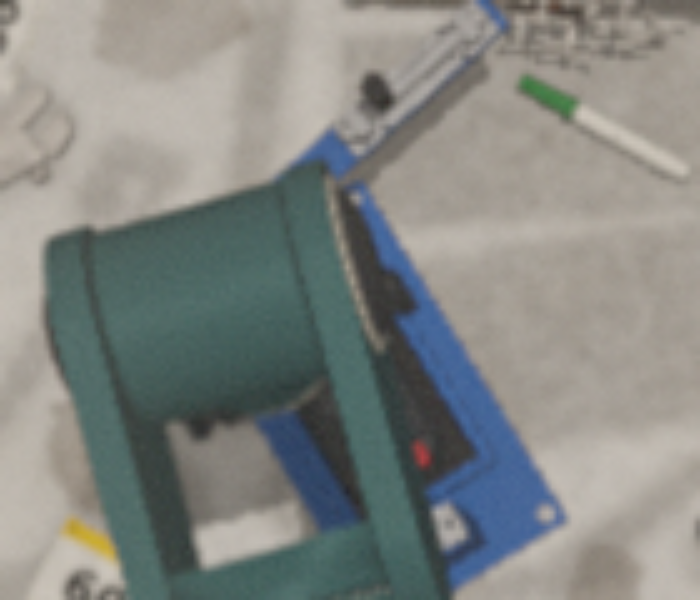

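The pack stands seated in the pocket, and the bar is unchanged with its knob at (497,175) in the scene crop. Next I'll turn the wrist to match the bar and go to the knob.

Emit:
play_rows([
  {"dp": [0,0,0],"turn": [0,0,-1],"claw": 0},
  {"dp": [0,0,0],"turn": [0,0,-1],"claw": 0},
  {"dp": [0,0,0],"turn": [0,0,-1],"claw": 0},
  {"dp": [0,0,0],"turn": [0,0,-1],"claw": 0},
  {"dp": [0,0,0],"turn": [0,0,-1],"claw": 0},
  {"dp": [0,0,0],"turn": [0,0,-1],"claw": 0},
  {"dp": [0,0,0],"turn": [0,0,-1],"claw": 0},
  {"dp": [0,0,0],"turn": [0,0,-1],"claw": 0},
])

```text
time_s: 14.05
ee_pos: [0.5677, 0.1796, 0.2336]
eef_rot: [3.138, 0.134, -0.004]
wrist_force: [0.2, -0.7, 0.2]
finger_gap: 0.085
```

Emit:
play_rows([
  {"dp": [0,0,0],"turn": [0,0,-1],"claw": 0},
  {"dp": [0,0,0],"turn": [0,0,-1],"claw": 0},
  {"dp": [0,0,0],"turn": [0,0,-1],"claw": 0},
  {"dp": [0,0,0],"turn": [0,0,-1],"claw": 0},
  {"dp": [0,0,0],"turn": [0,0,-0.62],"claw": 0},
  {"dp": [0,0,0],"turn": [0,0,0],"claw": 0.3},
])

```text
time_s: 14.8
ee_pos: [0.5677, 0.1796, 0.2339]
eef_rot: [-2.937, -1.115, 0.004]
wrist_force: [-0.0, -0.0, 0.8]
finger_gap: 0.0697
```

```bash
python3 -c "
from h import *
go(.754,.157,.23,41.6)
H=C-.125*TY; print('hinge',H)
# knob by two-view triangulation from pics: crop coords
import cv2
q=lambda p,x0,y0,s:[(x0+(x+.5)/s-.5,y0+(y+.5)/s-.5) for x,y in p]
print('knob scene top',ray('scene',q([(470,3)],170,130,6),.165),'base(hidden by guides) z.13',ray('scene',q([(470,66)],170,130,6),.130))
print('proj knob top',proj('scene',[[.754,.157,.165],[.754,.157,.13]]),q([(470,5),(470,66)],170,130,6))
for a in (-48.2,-48.4,-48.8): print(a,H+.117*np.array([np.cos(np.radians(a)),np.sin(np.radians(a))]))
"
```

```text
t 14.8 pos [0.5677 0.1796 0.2339] yaw 41.57 F [-0.  -0.   0.8] gap 0.0697 q [ 0.26 -0.06  1.61 -0.    1.59 -0.46]
dp units [2.07 2.34 0.06] turn units (after shift) [-0.01  0.01 -0.  ]
hinge [0.67609275 0.24313018]
knob scene top [[0.75742004 0.15559267 0.165     ]] base(hidden by guides) z.13 [[0.74438374 0.14359149 0.13      ]]
proj knob top [[246.99226856 130.30319414]
 [247.29547031 138.16794426]] [(247.91666666666669, 130.41666666666666), (247.91666666666669, 140.58333333333334)]
-48.2 [0.75407705 0.15590949]
-48.4 [0.75377212 0.1556378 ]
-48.8 [0.75315942 0.15509763]
```

Emit:
play_rows([
  {"dp": [0.3,0.34,0],"turn": [0,0,0],"claw": 0.3},
  {"dp": [0.4,0.46,0],"turn": [0,0,0],"claw": 0.3},
  {"dp": [0.4,0.46,0],"turn": [0,0,0],"claw": 0.3},
  {"dp": [0.4,0.46,0],"turn": [0,0,0],"claw": 0.3},
  {"dp": [0.4,0.46,0.2],"turn": [0,0,0],"claw": 0.3},
  {"dp": [0.17,0.18,0.2],"turn": [0,0,0],"claw": 0.3},
  {"dp": [0,0,0],"turn": [0,0,0],"claw": 0.3},
])

```text
time_s: 15.68
ee_pos: [0.7547, 0.1561, 0.2088]
eef_rot: [-2.937, -1.113, 0.006]
wrist_force: [-0.3, 0.2, -0.1]
finger_gap: 0.0596
```

```bash
python3 -c "
from h import *
for n in('top','scene'):
    im=snap(n,n+'7')
    u=proj(n,[[.7545,.156,.15]])[0].astype(int); cv2.imwrite(f'pics/{n}7c.png',cv2.resize(im[u[1]-40:u[1]+40,u[0]-50:u[0]+50],None,fx=7,fy=7))
go(.7545,.156,.135,41.6)"
```

```text
t 15.78 pos [0.7543 0.1565 0.2115] yaw 41.57 F [-0.  -0.1  0.5] gap 0.0598 q [ 0.17  0.33  1.23  0.    1.59 -0.55]
dp units [-0.    0.01  1.28] turn units (after shift) [-0.  0. -0.]
```

View pics/scene7c.png

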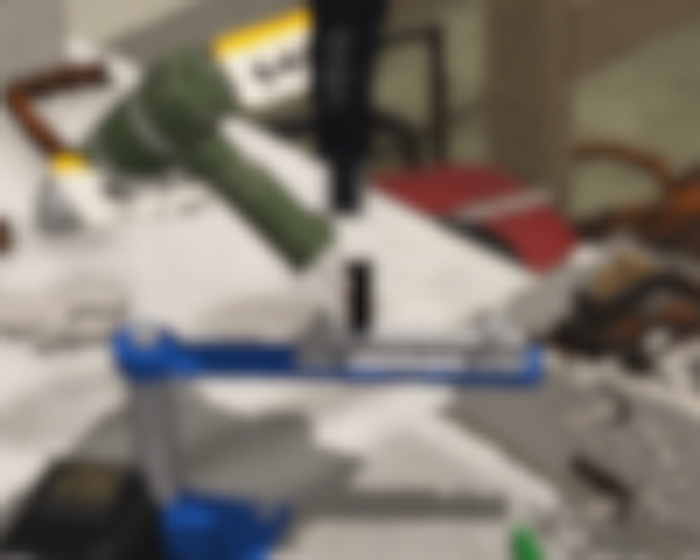

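View pics/top7c.png

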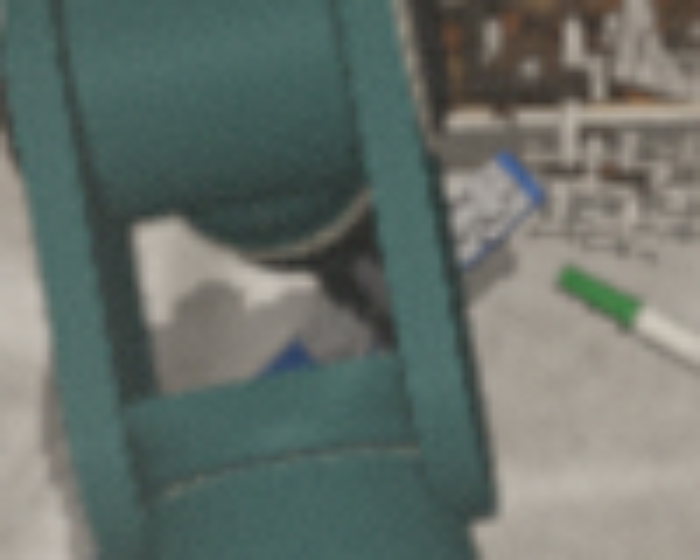

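The finger pair is directly over the knob in the scene crop: finger column ~345, knob ~358, so about 3–4 mm short along the bar. I'll correct and descend.

Emit:
play_rows([
  {"dp": [0,0.06,0.3],"turn": [0,0,0],"claw": 0.3},
  {"dp": [0,0,0.4],"turn": [0,0,0],"claw": 0.3},
  {"dp": [0,0,0.35],"turn": [0,0,0],"claw": 0.3},
  {"dp": [0,0,0.2],"turn": [0,0,0],"claw": 0.3},
  {"dp": [0,0,0],"turn": [0,0,0],"claw": 0.3},
])

```text
time_s: 16.4
ee_pos: [0.757, 0.1535, 0.1351]
eef_rot: [-2.936, -1.116, 0.003]
wrist_force: [-0.7, -0.4, 0.5]
finger_gap: 0.0599
```

Emit:
play_rows([
  {"dp": [0,0,0],"turn": [0,0,0],"claw": 0.9},
  {"dp": [0,0,0],"turn": [0,0,0],"claw": 0.9},
  {"dp": [0,0,0],"turn": [0,0,0],"claw": 0.9},
  {"dp": [0,0,0],"turn": [0,0,0],"claw": 0.9},
  {"dp": [0,0,0],"turn": [0,0,0],"claw": 0.9},
  {"dp": [0,0,0],"turn": [0,0,0],"claw": 0.9},
], newtons=30)

```text
time_s: 17.15
ee_pos: [0.7577, 0.1536, 0.1374]
eef_rot: [2.937, 1.115, 0.002]
wrist_force: [-0.5, -0.5, 5.2]
finger_gap: 0.0165
```

```bash
python3 -c "
from h import *
im=snap('scene','scene8')
u=proj('scene',[[.7545,.156,.15]])[0].astype(int); cv2.imwrite('pics/scene8c.png',cv2.resize(im[u[1]-40:u[1]+40,u[0]-50:u[0]+50],None,fx=7,fy=7))
go(.7545,.156,.135,41.6)"
```

```text
t 17.2 pos [0.7577 0.1536 0.1374] yaw 41.6 F [ 0.5 -0.8  5.2] gap 0.0166 q [ 0.17  0.36  1.31 -0.    1.47 -0.56]
dp units [-0.01 -0.07  0.04] turn units (after shift) [ 0.01 -0.01 -0.  ]
```

View pics/scene8c.png

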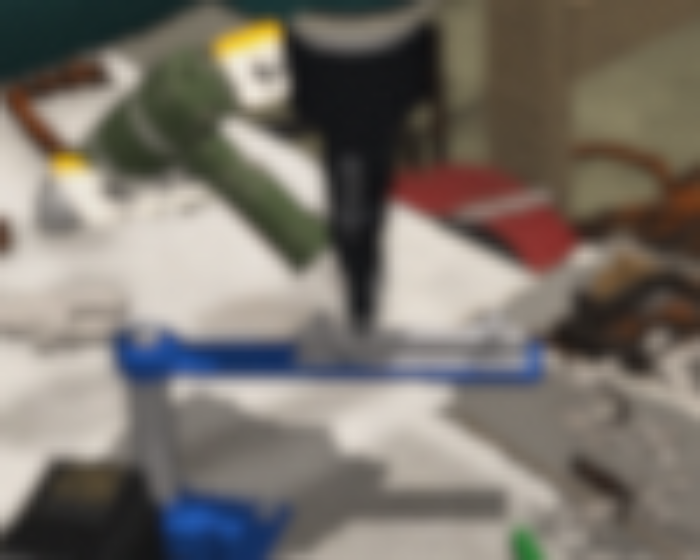

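The knob is pinched with a 16.5 mm opening. I'll swing the bar along its arc, turning with it.

Emit:
play_rows([
  {"dp": [-0.11,-0.003,0],"turn": [0,0,0.4],"claw": 0.9},
  {"dp": [-0.22,-0.012,0],"turn": [0,0,0.8],"claw": 0.9},
  {"dp": [-0.22,-0.012,0],"turn": [0,0,0.8],"claw": 0.9},
  {"dp": [-0.22,-0.012,0],"turn": [0,0,0.8],"claw": 0.9},
])

```text
time_s: 17.7
ee_pos: [0.7178, 0.1299, 0.1373]
eef_rot: [3.098, 0.518, 0.002]
wrist_force: [0.9, -0.1, 5.7]
finger_gap: 0.0166
```

```bash
cat >> h.py <<'E'
def arc():
    s=readout.state(); H=C-.125*TY; d=s['ee_pos'][:2]-H; th=np.degrees(np.arctan2(d[1],d[0])); M=R.from_rotvec(s['eef_rot']).as_matrix()
    print('t',round(s['time_s'],2),'r',np.linalg.norm(d).round(4),'bar ang by pos',round(th+149.4,2),'by yaw',round((np.degrees(np.arctan2(M[1,0],M[0,0]))-90+149.4+180)%360-180,2),'z',s['ee_pos'][2].round(4),'F tool',(M.T@s['wrist_force']).round(1),'gap',round(s['finger_gap'],4),'q6',s['q'][5].round(2),'tray',tray(s['ee_pos']).round(4))
E
python3 -c "
from h import *
arc()"
```

```text
t 17.7 r 0.1207 bar ang by pos 79.65 by yaw 78.38 z 0.1373 F tool [ 0.8  0.4 -5.7] gap 0.0166 q6 -0.19 tray [[-0.1187 -0.1033]]
```

Following cleanly at about 1 N. Continuing.

Emit:
play_rows([
  {"dp": [-0.22,-0.012,0],"turn": [0,0,0.8],"claw": 0.9},
  {"dp": [-0.22,-0.012,0],"turn": [0,0,0.8],"claw": 0.9},
  {"dp": [-0.22,-0.012,0],"turn": [0,0,0.8],"claw": 0.9},
  {"dp": [-0.22,-0.012,0],"turn": [0,0,0.8],"claw": 0.9},
  {"dp": [-0.22,-0.012,0],"turn": [0,0,0.8],"claw": 0.9},
  {"dp": [-0.22,-0.012,0],"turn": [0,0,0.8],"claw": 0.9},
  {"dp": [-0.22,-0.012,0],"turn": [0,0,0.8],"claw": 0.9},
])

```text
time_s: 18.58
ee_pos: [0.6274, 0.1343, 0.1374]
eef_rot: [3.061, -0.702, 0.002]
wrist_force: [-1.6, -5.7, 7.4]
finger_gap: 0.0168
```

```bash
python3 -c "
from h import *
arc()
im=snap('scene','scene9')
u=proj('scene',[[.6,.18,.12]])[0].astype(int); cv2.imwrite('pics/scene9c.png',cv2.resize(im[u[1]-50:u[1]+50,u[0]-60:u[0]+60],None,fx=6,fy=6))"
```

```text
t 18.57 r 0.1192 bar ang by pos 35.3 by yaw 33.56 z 0.1374 F tool [ 1.   5.9 -7.4] gap 0.0168 q6 0.62 tray [[-0.0689 -0.0277]]
```

View pics/scene9c.png

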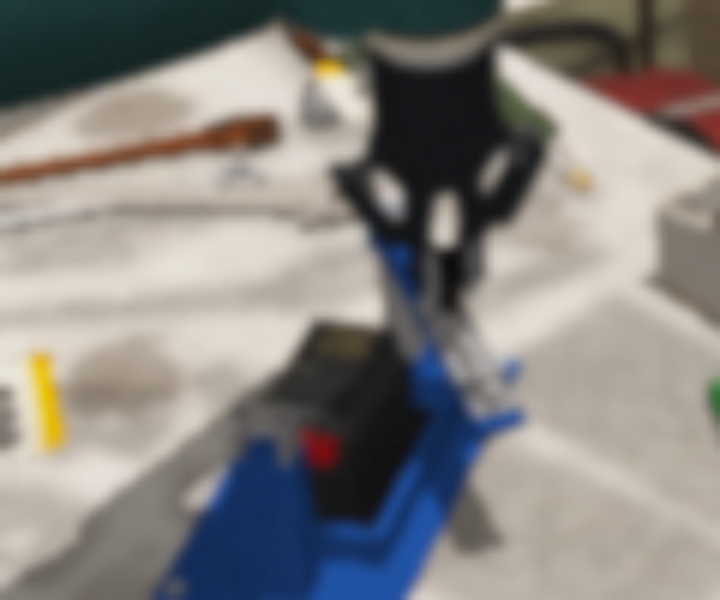

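Emit:
play_rows([
  {"dp": [-0.22,-0.005,0],"turn": [0,0,0.8],"claw": 0.9},
  {"dp": [-0.22,-0.005,0],"turn": [0,0,0.8],"claw": 0.9},
  {"dp": [-0.22,-0.005,0],"turn": [0,0,0.8],"claw": 0.9},
  {"dp": [-0.14,-0.005,0],"turn": [0,0,0.5],"claw": 0.9},
])

```text
time_s: 19.12
ee_pos: [0.5886, 0.1629, 0.1373]
eef_rot: [2.859, -1.302, 0.001]
wrist_force: [-2.2, -4.9, 8.1]
finger_gap: 0.0166
```

```bash
python3 -c "
from h import *
arc()"
```

```text
t 19.12 r 0.1187 bar ang by pos 11.93 by yaw 10.43 z 0.1373 F tool [ 2.3  4.9 -8.1] gap 0.0166 q6 1.08 tray [[-0.0246 -0.0088]]
```

Emit:
play_rows([
  {"dp": [-0.15,-0.003,0],"turn": [0,0,0.55],"claw": 0.9},
  {"dp": [-0.1,0,0],"turn": [0,0,0.4],"claw": 0.9},
  {"dp": [-0.08,0,0],"turn": [0,0,0.3],"claw": 0.9},
  {"dp": [0,0,0],"turn": [0,0,0],"claw": 0.9},
])

```text
time_s: 19.62
ee_pos: [0.5766, 0.1788, 0.1373]
eef_rot: [2.737, -1.543, 0.0]
wrist_force: [-6.5, -2.7, 8.1]
finger_gap: 0.0168
```

```bash
python3 -c "
from h import *
arc()"
```

```text
t 19.62 r 0.1185 bar ang by pos 2.3 by yaw 0.58 z 0.1373 F tool [-1.1  6.9 -8.1] gap 0.0168 q6 1.29 tray [[-0.0047 -0.0066]]
```

Emit:
play_rows([
  {"dp": [-0.03,0,0],"turn": [0,0,0.07],"claw": 0.9},
  {"dp": [-0.02,0,0],"turn": [0,0,0],"claw": 0.9},
  {"dp": [0,0,0],"turn": [0,0,0],"claw": 0.9},
])

```text
time_s: 20.0
ee_pos: [0.5752, 0.181, 0.1373]
eef_rot: [2.729, -1.556, 0.0]
wrist_force: [-5.4, -3.6, 8.1]
finger_gap: 0.0167
```

```bash
python3 -c "
from h import *
arc()"
```

```text
t 20.0 r 0.1185 bar ang by pos 1.02 by yaw 0.04 z 0.1373 F tool [ 0.3  6.4 -8.1] gap 0.0167 q6 1.3 tray [[-0.0021 -0.0065]]
```

Emit:
play_rows([
  {"dp": [-0.02,0,0],"turn": [0,0,0],"claw": 0.9},
  {"dp": [-0.02,0,0],"turn": [0,0,0],"claw": 0.9},
  {"dp": [0,0,0],"turn": [0,0,0],"claw": 0.9},
])

```text
time_s: 20.38
ee_pos: [0.5746, 0.1819, 0.1374]
eef_rot: [2.728, -1.556, 0.004]
wrist_force: [1.6, -12.5, 7.3]
finger_gap: 0.0164
```

```bash
python3 -c "
from h import *
arc()"
```

```text
t 20.38 r 0.1185 bar ang by pos 0.5 by yaw -0.0 z 0.1374 F tool [11.6  5.  -7.3] gap 0.0164 q6 1.3 tray [[-0.001  -0.0065]]
```

The lateral force jumped to 11.6 N with the arm essentially at tray x=0, so the bar is on its stop. Now I'll slide the bolt.

Emit:
play_rows([
  {"dp": [0,0.1,0],"turn": [0,0,0],"claw": 0.9},
  {"dp": [0,0.1,0],"turn": [0,0,0],"claw": 0.9},
  {"dp": [0,0.1,0],"turn": [0,0,0],"claw": 0.9},
  {"dp": [0,0,0],"turn": [0,0,0],"claw": 0.9},
], newtons=40)

```text
time_s: 20.88
ee_pos: [0.5593, 0.1728, 0.1374]
eef_rot: [2.728, -1.557, 0.005]
wrist_force: [4.3, -11.0, 5.5]
finger_gap: 0.016
```

```bash
python3 -c "
from h import *
arc()
im=snap('scene','scene10')
u=proj('scene',[[.54,.16,.12]])[0].astype(int); cv2.imwrite('pics/scene10c.png',cv2.resize(im[u[1]-50:u[1]+50,u[0]-60:u[0]+60],None,fx=6,fy=6))"
```

```text
t 20.88 r 0.1363 bar ang by pos 0.46 by yaw -0.01 z 0.1374 F tool [11.7  1.9 -5.5] gap 0.016 q6 1.29 tray [[-0.0011  0.0113]]
```

View pics/scene10c.png

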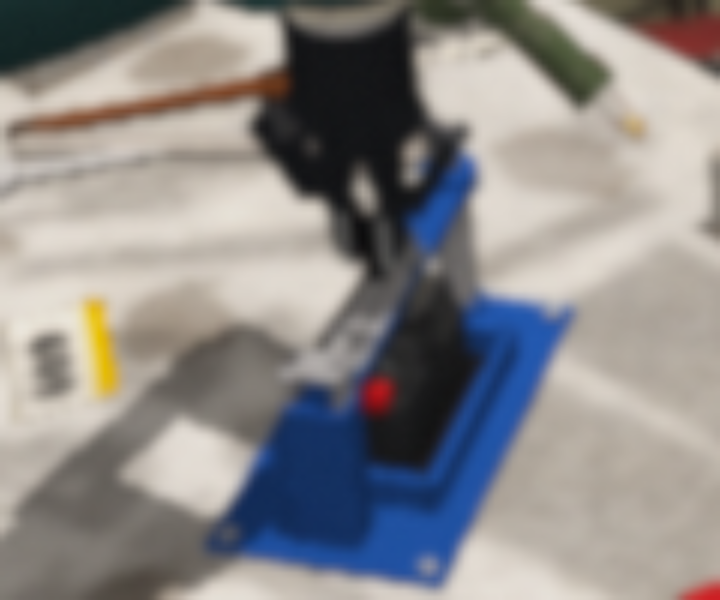

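Emit:
play_rows([
  {"dp": [0,0.1,0],"turn": [0,0,0],"claw": 0.9},
  {"dp": [0,0.1,0],"turn": [0,0,0],"claw": 0.9},
  {"dp": [0,0.1,0],"turn": [0,0,0],"claw": 0.9},
  {"dp": [0,0,0],"turn": [0,0,0],"claw": 0.9},
])

```text
time_s: 21.42
ee_pos: [0.5438, 0.1636, 0.1374]
eef_rot: [2.728, -1.557, 0.005]
wrist_force: [5.1, -11.8, 5.3]
finger_gap: 0.0164
```

```bash
python3 -c "
from h import *
arc()"
```

```text
t 21.43 r 0.1543 bar ang by pos 0.42 by yaw -0.01 z 0.1374 F tool [12.8  1.6 -5.2] gap 0.0164 q6 1.29 tray [[-0.0011  0.0293]]
```

Emit:
play_rows([
  {"dp": [0,0.04,0],"turn": [0,0,0],"claw": 0.9},
  {"dp": [0,0.03,0],"turn": [0,0,0],"claw": 0.9},
  {"dp": [0,0.03,0],"turn": [0,0,0],"claw": 0.9},
  {"dp": [0,0,0],"turn": [0,0,0],"claw": 0.9},
])

```text
time_s: 21.92
ee_pos: [0.5398, 0.1613, 0.1375]
eef_rot: [-2.727, 1.555, -0.008]
wrist_force: [18.0, -4.8, 0.5]
finger_gap: 0.016
```

```bash
python3 -c "
from h import *
arc()"
```

```text
t 21.93 r 0.159 bar ang by pos 0.4 by yaw -0.0 z 0.1375 F tool [ 13.3 -13.   -0.4] gap 0.016 q6 1.28 tray [[-0.0011  0.0339]]
```

The bolt hit its end stop: -13 N along the bar after about 40.5 mm of travel. Releasing and retreating.

Emit:
play_rows([
  {"dp": [0.01,0,0],"turn": [0,0,0],"claw": 0.5},
  {"dp": [0,0,0],"turn": [0,0,0],"claw": 0.4},
  {"dp": [0,0,0],"turn": [0,0,0],"claw": 0.4},
  {"dp": [0,0,0],"turn": [0,0,0],"claw": 0.4},
  {"dp": [0,0,-0.3],"turn": [0,0,0],"claw": 0.4},
  {"dp": [0,0,-0.5],"turn": [0,0,0],"claw": 0.4},
  {"dp": [0,0,-0.8],"turn": [0,0,0],"claw": 0.4},
  {"dp": [0,0,-0.8],"turn": [0,0,0],"claw": 0.4},
])

```text
time_s: 22.92
ee_pos: [0.538, 0.1613, 0.2834]
eef_rot: [-2.729, 1.555, -0.001]
wrist_force: [-0.1, -1.2, 0.0]
finger_gap: 0.0512
```

Emit:
play_rows([
  {"dp": [0.6,-0.5,-0.3],"turn": [0,0,0],"claw": 0.4},
  {"dp": [-0.7,-0.6,0],"turn": [0,0,0],"claw": 0.4},
  {"dp": [-0.7,-0.6,0],"turn": [0,0,0],"claw": 0.4},
  {"dp": [-0.7,-0.6,0],"turn": [0,0,0],"claw": 0.4},
  {"dp": [-0.7,-0.6,0],"turn": [0,0,0],"claw": 0.4},
  {"dp": [-0.7,-0.6,0],"turn": [0,0,0],"claw": 0.4},
  {"dp": [-0.5,0,0],"turn": [0,0,0],"claw": 0.4},
  {"dp": [0,0,0],"turn": [0,0,0],"claw": 0.4},
])

```text
time_s: 23.92
ee_pos: [0.614, 0.4458, 0.2993]
eef_rot: [-2.731, 1.552, 0.0]
wrist_force: [0.9, -0.4, -0.1]
finger_gap: 0.0512
```

```bash
python3 -c "
from h import *
for n in('top','scene'):
    im=snap(n,n+'11')
    u=proj(n,[[.56,.17,.1]])[0].astype(int); cv2.imwrite(f'pics/{n}11c.png',cv2.resize(im[u[1]-45:u[1]+55,u[0]-60:u[0]+60],None,fx=6,fy=6))
arc()"
```

```text
t 24.02 r 0.2097 bar ang by pos 256.35 by yaw 0.06 z 0.2995 F tool [-0.1 -0.5  0.2] gap 0.0513 q6 1.63 tray [[ 0.2038 -0.1745]]
```

View pics/scene11c.png

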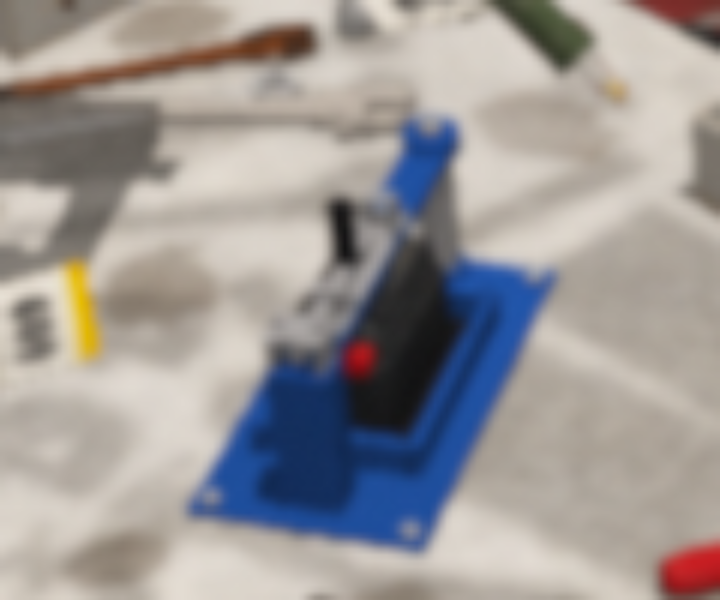

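View pics/top11c.png

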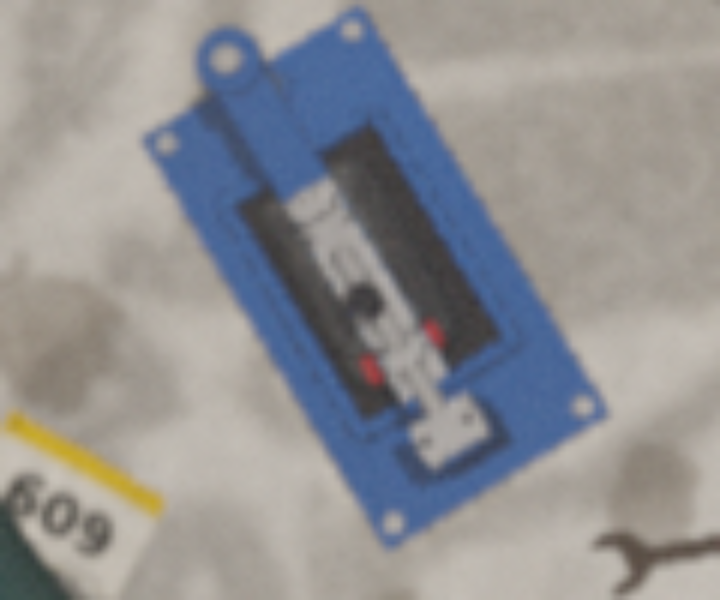

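The bar lies over the pack, the bolt runs into the keeper at (450,425), and the knob is at (365,300). Next: a numeric check of the knob's travel, and that the loose tools have not moved.

Run:
```python
from h import *
u=proj('top',[[.56,.17,.1]])[0].astype(int)
f=lambda p:[((x+.5)/6-.5+u[0]-60,(y+.5)/6-.5+u[1]-45) for x,y in p]
k=ray('top',f([(360,298)]),.165); print('knob tray',tray(k),'r',tray(k)[0,1]+.125)
h=ray('top',f([(227,59)]),.112);print('hinge',tray(h))
print('knob expected px home / withdrawn',[ (proj('top',[np.r_[C+TY*(y-.125),.165]])[0]-u+[60,45])*6 for y in(.157,.117)])
a=cv2.imread('pics/top0.png').astype(int);b=cv2.imread('pics/top11.png').astype(int)
d=(abs(a-b).max(2)>60).astype(np.uint8)
n,l,s,c=cv2.connectedComponentsWithStats(cv2.dilate(d,np.ones((3,3),np.uint8)))
print([list(map(int,x)) for x in s[1:] if x[4]>25])
```

```text
knob tray [[0.0014535  0.03142137]] r 0.15642136734959114
hinge [[ 0.00087189 -0.1262911 ]]
knob expected px home / withdrawn [array([360.46928671, 294.98050428]), array([321.21380958, 229.62210313])]
[[0, 124, 233, 260, 20280], [164, 127, 46, 36, 472], [9, 146, 13, 14, 80], [165, 164, 7, 7, 38], [170, 178, 30, 43, 540], [308, 210, 43, 28, 898], [22, 287, 26, 7, 114], [50, 288, 8, 6, 32], [238, 339, 43, 39, 323], [181, 352, 8, 8, 40], [154, 377, 7, 7, 35], [203, 380, 9, 4, 30]]
```

```bash
python3 -c "
from h import *
print(order.hand_in())"
```

```text
the job is handed in; nothing more can be done
None
```

The job is done and handed in at about 24 s on the robot's clock: the battery pack stands upright in the tray's pocket and has been let go. The bar is shut over it and the bolt is home in its keeper.

- **Pack:** I felt the pocket floor on the way down. The pictures after release show the pack seated upright.
- **Bar:** I swung it by the knob until it pressed 12 N against its hard stop.
- **Bolt:** I slid it about 40.5 mm until it hit its end stop at -13 N. The last top picture puts the knob 156.4 mm from the hinge, against 157 mm for fully home.
- **Loose tools:** Comparing pictures from before and after shows changes only at the arm and its shadow, the bar and tray, and the pack. The tape roll, screwdriver, wrench and marker did not move.
- **Arm:** It had moved well clear of the tray and touched nothing when I handed in. The highest wrist force I read was about 19 N.

No check failed. The views disagreed by a few millimetres on the pack's centre, within the pocket's clearance. While the bolt was sliding, the force along the bar read +2 N rather than the -2 N its friction should give. The end stop and the final pictures show it still went home.

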